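Third hand: hold the trap nut against the sprung waste-pipe collar

TASK

Be my third hand: pick up the black eight-sided trap nut, bring it square and centred in front of the sprung collar on the end of the white waste pipe, feel for the collar (how far the pipe sticks out is not known) and push the nut straight back along the pipe with a steady 10 newtons (a couple more or less is fine), never ramming the collar to the end of its travel. Finish while still gripping the nut in the air and pushing, so that I can fasten it; leave the bottle, the brush and the tap spindle where they are.

Things in the scene. Friction and masses are not known exactly. Their poses are not given: they have to be found in the camera images.
- nut_center (a point): Centre of the loose black plastic trap nut: a straight eight-sided sleeve, 50 mm across flats, 50 mm long, bore 36 mm, 80 to 170 g. The bore runs along this frame's x, level; both ends are flat and alike. It lies on one flat, this point 25 mm above the sheet; two upright flats face along the frame's y, to grip 50 mm wide from above.
- bracket: Fixed grey bracket carrying the white waste pipe. Origin on the underside of its base (x -0.055 to 0.075, y +-0.055, 8 mm thick), on the sheet; z up. The pipe lies level along the bracket's x at y = 0, z = 0.075, and does not slip when pushed; its mouth faces the bracket's -x, roughly to the robot. Nothing here is over 102 mm high.
- collar_zone (a point): Point on the pipe's axis, fixed to the bracket at x = -0.140, z = 0.075, axes as the bracket's. The collar, a white round flat-faced sleeve 54 mm across on the pipe's mouth, slides towards +x against a coil spring: 0.8 N per mm, no preload, 25 mm travel. Its front face at rest is anywhere within 10 mm either side of this point, untold: feel or see it.
- sheet: Ribbed grey corrugated plastic sheet that lines the cupboard base, fixed, 700 x 1420 x 4 mm, origin at the centre of its underside at the work surface's height; its top is 4 mm above the work surface and all things stand on it.
- spindle_mid (a point): Middle of the loose brass tap spindle, lying along its x axis, 98 mm long, 24 mm thick; leave it alone. 12 mm above the sheet.
- bottle_mid (a point): Middle of the amber glass bottle with a black cap, standing, 56 mm across, 130 mm high; leave it alone. 65 mm above the sheet.
- brush_mid (a point): Middle of the wooden scrubbing brush, bristles down, 170 mm along its x axis, 55 mm wide, 43 mm high; leave it alone. 21 mm above the sheet.

How it is judged:
By the outcome, as a careful person would: the job done as asked, in the order asked, and still so for the second after the job is handed in, while the arm keeps its last pose, push and grip.
It also fails if it takes over 46 s, if anything falls off the work surface, if the arm or the gripper's body presses on something with over 40 N, if the wrist force passes 120 N, or if a joint passes its speed limit or range.

ROBOT

A 6-joint arm with a two-finger parallel gripper is mounted at the origin on the work surface. World frame = base frame: x ahead of the robot, y to its left, z up, the work surface at z = 0. Lengths are in m, angles in rad, forces in N, time in s.
With the tool pointing down it reaches from about 0.275 to 0.75 m from the base axis. Payload 10.2 kg.
Tool frame: the origin (TCP) lies midway between the tips of the shut fingers; the grasp point (between the pads) lies 19 mm behind it; z points along the fingers, y is the direction in which the jaws open and shut (so a half turn about z gives the same grasp; the last joint's range is limited). The gripper opens to 88 mm and grips with 3 to 60 N. Pads are 18 mm wide; open, the fingers measure 123 mm over their backs; the gripper's body (75 mm by 187 mm) begins 45 mm behind the grasp point.
Start: joints at [-1.335, 0.313, 1.498, -0, 1.331, -0.223], TCP at [0.232, -0.471, 0.239] pointing down, gripper open.
Joint ranges: [-2.94, 2.94], [-0.97, 2.17], [0.19, 2.56], [-1.23, 4.37], [0.02, 3.11], [-2.88, 2.88]. Speed limits (rad/s): [2.39, 2.39, 3.01, 3.14, 3.14, 3.14].

INTERFACE

Orientations are given as a rotation vector (axis times angle).
In Python, from rig import sense, grab_frame, camera_model, finish_job gives the robot as it stands.
- The arm moves only by the shell command python3 -m inch 'ROWS'. ROWS is JSON, a list of rows, each a list of 7 numbers: the shift along the tool's x, y, z in m, then the turn, a rotation vector about the tool's x, y, z in rad, then the closure in counts, from 0 (fully open) to 255 (shut). A call has 1 to 12 rows; each row is the pose to reach, as a shift and turn from the pose commanded when the call began, along the tool's axes at that moment; what a row does not reach only later rows make up. A row lasts 1/8 s, in which the tool goes at most 62.5 mm and 10.7 degrees, less where a joint would pass 70% of its speed; a pose out of reach is approached as far as the arm can. A call with a gripper value outside its range is refused whole. The fingers move at their own pace and stop on an object; the grip force is fixed at half the most. Time passes only in rows, so rows that repeat a pose let the fingers close. It gives the time, the measured TCP pose, the force and the opening at its end, in the units of the state.
- sense(): the state, without advancing time (a new reading comes with each control period).
- grab_frame(name): name is "scene" or "top" or "wrist"; returns the picture (384x512x3 uint8, blue, green, red); there is no depth.
- camera_model(name): a dict with "camera_matrix" (3x3 intrinsics, pixels), "xyz" and "rotation" of the camera in the world; the wrist camera has in their place "tool_from_camera" (4x4, takes a point from camera to tool coordinates, whose origin is the TCP and whose axes are the flange's). Camera axes: x right, y down, z forward; pixel columns grow to the right and rows downward; lengths in m; the calibration is good to about 2 mm. A picture is of the moment at which its call begins: read the wrist's pose just before it. camera_model takes no time and is no camera call.
- finish_job(): hands the job in, once; it reports no verdict.
The state is a dict: "clock": time; "joints": joint angles; "joint_velocities": joint speeds; "joint_torque": joint torques, N m; "position": TCP position; "eef_rot": TCP orientation; "force": force on the tool from outside, world axes, zero at the start; "moment": the same for the moment, N m; "width": finger opening in m.
Only numpy, scipy, OpenCV 4.12 (cv2) and the standard library are available. Lean on these libraries where they do the work, as an engineer would, in place of code of your own. Each camera call takes 0.05 s, during which the arm holds its last target.

## Working session

There is one attempt and no reset: what is moved stays moved. The work goes in short steps, Python scripts to look and compute and a shell command to move; the robot and the scene stay as the last step left them, time stands still between calls to the robot, and variables do not carry over. Pictures are saved under pics/ and viewed, and the job is handed in when it is done.

```bash
ls; mkdir -p pics
python3 - <<'E'
from rig import *
import cv2
s=sense();print(s)
for n in("scene","top"):
    cv2.imwrite(f"pics/{n}0.png",grab_frame(n)); print(n,camera_model(n))
print(camera_model("wrist"))
E
```

```text
pics
{'clock': 0.0, 'joints': array([-1.33536599e+00,  3.13427847e-01,  1.49843314e+00,  1.49548257e-05,
        1.33096080e+00, -2.23391079e-01]), 'joint_velocities': array([-1.46849042e-03,  9.15005039e-04, -1.40885740e-03,  2.46455005e-05,
       -6.63502972e-04,  1.36936393e-03]), 'joint_torque': array([-1.29668020e-03, -4.02213943e+01, -2.52263457e+01,  6.94447942e-02,
        3.54095944e-02, -1.10163337e-04]), 'position': array([ 0.23245815, -0.47046761,  0.23817388]), 'eef_rot': array([-3.05808900e+00, -7.14124855e-01, -1.11882272e-05]), 'force': array([ 0.50973418, -0.40340452, -0.57433956]), 'moment': array([-0.00034651,  0.0334585 ,  0.0432223 ]), 'width': 0.08814986931889164}
scene {'camera_matrix': array([[456.73435835,   0.        , 257.18914576],
       [  0.        , 456.73435835, 191.35051865],
       [  0.        ,   0.        ,   1.        ]]), 'xyz': array([ 0.98663533, -0.67354274,  1.09479303]), 'rotation': array([-2.4191153 , -0.6501935 ,  0.23571106])}
top {'camera_matrix': array([[466.80337   ,   0.        , 265.80273268],
       [  0.        , 466.80337   , 191.96889536],
       [  0.        ,   0.        ,   1.        ]]), 'xyz': array([0.46720525, 0.00194245, 1.31442315]), 'rotation': array([-2.13737527,  2.19874425, -0.1230962 ])}
{'camera_matrix': array([[291.46583397,   0.        , 258.54071604],
       [  0.        , 291.46583397, 189.17624728],
       [  0.        ,   0.        ,   1.        ]]), 'tool_from_camera': array([[-5.60148654e-04, -9.59578978e-01, -2.81438928e-01,
         7.26719509e-02],
       [ 9.99999714e-01, -6.80345955e-04,  3.29368732e-04,
        -2.44820312e-04],
       [-5.07531148e-04, -2.81438663e-01,  9.59579085e-01,
        -1.44939425e-01],
       [ 0.00000000e+00,  0.00000000e+00,  0.00000000e+00,
         1.00000000e+00]])}
```

View pics/top0.png

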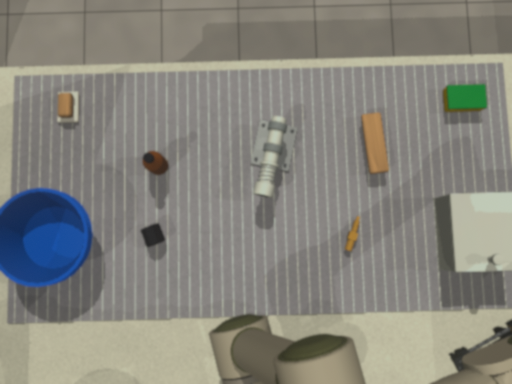

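View pics/scene0.png

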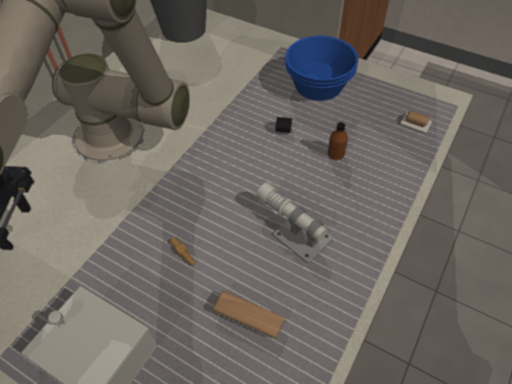

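The top view shows the nut at about (152,234), the pipe mouth at (263,196), the bracket base at (274,147), the bottle at (155,162), the spindle at (352,235) and the brush at (374,142). Next I'll zoom in and localise them.

```bash
cat > h.py <<'E'
from rig import *
import cv2,numpy as np
from scipy.spatial.transform import Rotation as R
def cam(n,s=None):
    m=camera_model(n);K=m["camera_matrix"]
    if n=="wrist":
        s=s or sense();T=np.eye(4);T[:3,:3]=R.from_rotvec(s["eef_rot"]).as_matrix();T[:3,3]=s["position"]
        T=T@m["tool_from_camera"];return K,T[:3,:3],T[:3,3]
    return K,R.from_rotvec(m["rotation"]).as_matrix(),m["xyz"]
def ray(c,uv,z):
    K,Rm,t=c;d=Rm@np.linalg.solve(K,[uv[0],uv[1],1.]);return t+d*(z-t[2])/d[2]
def proj(c,p):
    K,Rm,t=c;q=K@(Rm.T@(np.asarray(p)-t));return q[:2]/q[2]
E
python3 - <<'E'
from h import *
im=cv2.imread("pics/top0.png")
a=cv2.resize(im[205:265,115:195],None,fx=6,fy=6,interpolation=cv2.INTER_CUBIC)
b=cv2.resize(im[105:215,225:325],None,fx=5,fy=5,interpolation=cv2.INTER_CUBIC)
cv2.imwrite("pics/a.png",a);cv2.imwrite("pics/b.png",b)
c=cam("top")
g=cv2.cvtColor(im,cv2.COLOR_BGR2GRAY)
m=(g[205:265,115:195]<60).astype(np.uint8)
n,l,st,ce=cv2.connectedComponentsWithStats(m);print(st,ce)
for i in range(1,n):
    if st[i,4]>100:
        pts=np.argwhere(l==i)[:,::-1]+[115,205];W=np.array([ray(c,p,.054)[:2] for p in pts],np.float32)
        print(cv2.minAreaRect(W),W.mean(0))
for nm,uv,z in[("bracket",(274,147),.01),("mouth",(263,196),.079),("back",(278,120),.079),("bottle",(160,168),.004),("spindle",(352,235),.016),("brush",(374,142),.04)]: print(nm,ray(c,uv,z))
E
```

```text
[[   0    0   80   60 4473]
 [  27   19   22   22  327]] [[39.63424994 29.47619048]
 [37.66360856 29.82568807]]
((0.4970029294490814, 0.3004430830478668), (0.04921388626098633, 0.048418086022138596), 19.828857421875) [0.49672458 0.30048192]
bracket [ 0.73650837 -0.03392061  0.01      ]
mouth [0.59066179 0.00124996 0.079     ]
back [ 0.79624629 -0.04511046  0.079     ]
bottle [0.68617875 0.29109223 0.004     ]
spindle [ 0.48141482 -0.24237216  0.016     ]
brush [ 0.73673132 -0.31153495  0.04      ]
```

View pics/a.png

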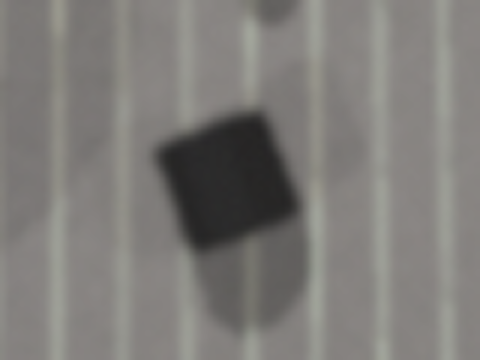

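View pics/b.png

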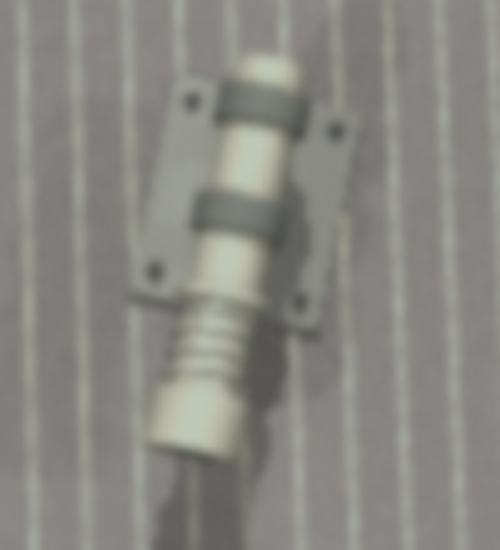

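```bash
python3 -m inch '[[0.053,-0.108,0,0,0,0,0],[0.053,-0.108,0,0,0,0,0],[0.579,-0.574,0,0,0,0.11,0],[0.579,-0.574,0,0,0,0.11,0],[0.579,-0.574,0,0,0,0.11,0],[0.579,-0.574,0,0,0,0.11,0],[0.579,-0.574,0,0,0,0.11,0],[0.579,-0.574,0,0,0,0.11,0],[0.579,-0.574,0,0,0,0.11,0],[0.579,-0.574,0,0,0,0.11,0],[0.579,-0.574,0,0,0,0.11,0],[0.579,-0.574,0,0,0,0.11,0]]'
```

```text
clock: 1.6
position: [0.4684, 0.2306, 0.2385]
eef_rot: [3.094, 0.546, -0.0]
force: [1.1, -1.3, 0.4]
width: 0.0884
```

```bash
python3 -m inch '[[0.051,-0.056,0,0,0,0,0],[0.051,-0.056,0,0,0,0,0],[0.051,-0.056,0,0,0,0,0]]'
python3 - <<'E'
from h import *
s=sense();print(s["position"],s["eef_rot"],s["joints"],s["force"])
cv2.imwrite("pics/w1.png",grab_frame("wrist"))
E
```

```text
clock: 1.98
position: [0.4966, 0.2984, 0.2381]
eef_rot: [3.093, 0.546, -0.002]
force: [-0.2, -0.8, -1.0]
width: 0.0879
[0.49664965 0.298426   0.23808535] [ 3.09333226e+00  5.46323608e-01 -1.89351102e-03] [ 3.39052025e-01  4.35002818e-01  1.32578310e+00 -1.87274850e-04
  1.38205926e+00  1.56026242e+00] [-0.15041079 -0.82537019 -0.98457172]
```

View pics/w1.png

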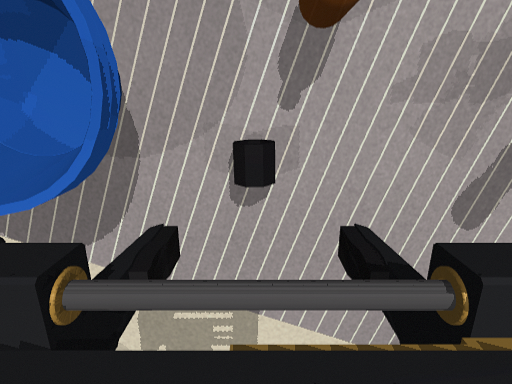

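Run:
```python
from h import *
im=cv2.imread("pics/w1.png")
a=cv2.resize(im[120:210,205:305],None,fx=6,fy=6,interpolation=cv2.INTER_CUBIC)
a=np.clip(a.astype(float)*3,0,255).astype(np.uint8);cv2.imwrite("pics/a2.png",a)
```

```text
(no output)
```

View pics/a2.png

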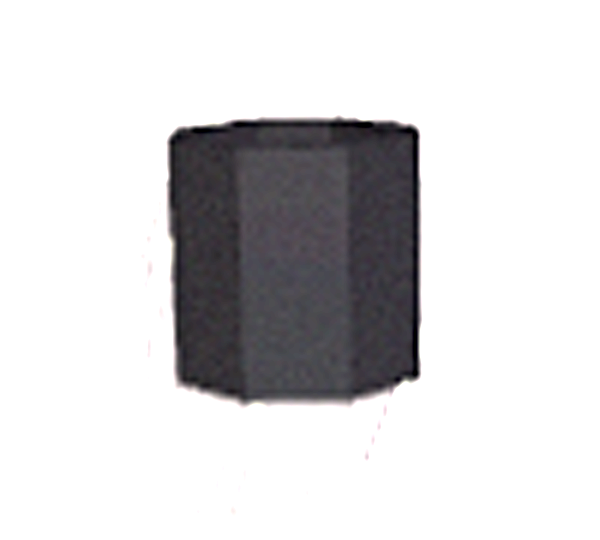

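The enhanced wrist view shows the top flat at pixels (245–263, 145–187). Its long edges run up the image, so the bore lies along tool x, at about 20° yaw.

Run:
```python
from h import *
s=sense();c=cam("wrist",s)
Rm=R.from_rotvec(s["eef_rot"]).as_matrix()
P=[ray(c,(205+u/6,120+v/6),.054) for u,v in[(240,148),(350,148),(352,398),(244,398)]]
P=np.array(P);m=P.mean(0);print(P,m)
print("yaw edges",[np.degrees(np.arctan2(*(a-b)[:2][::-1])) for a,b in((P[0],P[3]),(P[1],P[2]))])
print("lens",np.linalg.norm(P[0]-P[3]),np.linalg.norm(P[0]-P[1]))
print("tool yaw",np.degrees(np.arctan2(Rm[1,0],Rm[0,0])))
t=np.array([m[0],m[1],.012]);print("tool shift",Rm.T@(t-s["position"]))
# mouth/collar in top image
im=cv2.imread("pics/top0.png")
```

```text
[[0.51786945 0.32165958 0.054     ]
 [0.52491351 0.3022335  0.054     ]
 [0.47923421 0.28500647 0.054     ]
 [0.47203057 0.30488026 0.054     ]] [0.49851193 0.30344495 0.054     ]
yaw edges [np.float64(20.105152764028233), np.float64(20.662955751275877)]
lens 0.048813398273069006 0.020663768808603922
tool yaw 19.969617959042022
tool shift [ 0.00397999 -0.00488294  0.22644753]
```

```bash
python3 -m inch '[[0.003,-0.004,0.06,0,0,0.004,0],[0.003,-0.004,0.12,0,0,0.004,0],[0.003,-0.004,0.18,0,0,0.004,0],[0.003,-0.004,0.21,0,0,0.004,0],[0.003,-0.004,0.227,0,0,0.004,0],[0.003,-0.004,0.227,0,0,0.004,0],[0.003,-0.004,0.227,0,0,0.004,0]]'
```

```text
clock: 2.9
position: [0.4992, 0.3032, 0.0133]
eef_rot: [-3.095, -0.538, -0.004]
force: [-0.4, -0.1, -1.1]
width: 0.0884
```

```bash
python3 -m inch '[[0,0,0,0,0,0,255],[0,0,0,0,0,0,255],[0,0,0,0,0,0,255],[0,0,0,0,0,0,255],[0,0,0,0,0,0,255],[0,0,0,0,0,0,255]]'
python3 - <<'E'
from h import *
s=sense();print(s["position"],s["eef_rot"],s["joints"],s["force"],s["width"])
cv2.imwrite("pics/w2.png",grab_frame("wrist"))
E
```

```text
clock: 3.65
position: [0.4983, 0.3033, 0.0118]
eef_rot: [-3.095, -0.539, -0.0]
force: [-0.3, -0.2, 1.6]
width: 0.0497
[0.49831763 0.30327375 0.01180371] [-3.09491925e+00 -5.38940288e-01 -9.95046737e-05] [3.45966863e-01 7.02335817e-01 1.53581622e+00 1.10340572e-04
 9.03361113e-01 1.57187831e+00] [-0.25832359 -0.23572212  1.55099339] 0.04970965548882054
```

View pics/w2.png

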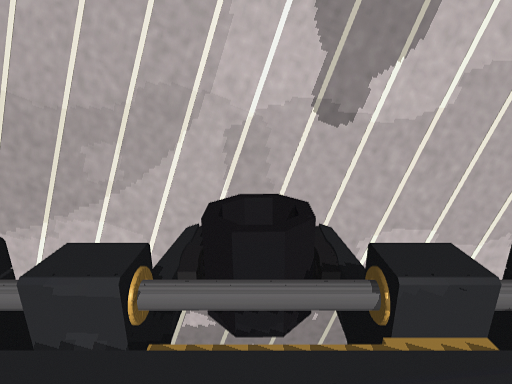

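The grip is good: the opening is 49.7 mm and the nut sits centred between the pads. Now for the bracket pose.

Run:
```python
from h import *
c=cam("top");cs=cam("scene")
f=lambda u,v,z:ray(c,(225+u/5,105+v/5),z)
FL,FR,BR,BL=[f(*p,.012) for p in((135,295),(318,335),(357,112),(185,80))]
print(FL,FR,BR,BL)
for a,b in((FL,BL),(FR,BR)):print(np.degrees(np.arctan2(*(b-a)[:2][::-1])),np.linalg.norm(b-a))
for a,b in((FR,FL),(BR,BL)):print(np.degrees(np.arctan2(*(b-a)[:2][::-1]))-90,np.linalg.norm(b-a))
m=(FL+FR+BR+BL)/4;print("base centre",m)
# pipe axis: midpoints
for (u1,v1,u2,v2) in((148,440,232,460),(158,375,244,388),(216,180,282,195),(222,120,290,130)):
    print(f((u1+u2)/2,(v1+v2)/2,.079))
im=cv2.imread("pics/scene0.png")
cv2.imwrite("pics/s0.png",cv2.resize(im[170:270,245:345],None,fx=6,fy=6,interpolation=cv2.INTER_CUBIC))
```

```text
[0.68902952 0.02974003 0.012     ] [ 0.663318   -0.07284838  0.012     ] [ 0.79108315 -0.09941324  0.012     ] [ 0.81242896 -0.00192608  0.012     ]
-14.392385651198449 0.12739766030156924
-11.745563062054124 0.13049760962176232
-14.070102531710049 0.10576134864904911
-12.350581822179691 0.09979674322161122
base centre [ 0.73896491 -0.03611192  0.012     ]
[0.59333411 0.0011755  0.079     ]
[ 0.629906   -0.00571707  0.079     ]
[ 0.73451799 -0.0345521   0.079     ]
[ 0.76875826 -0.03938372  0.079     ]
```

View pics/s0.png

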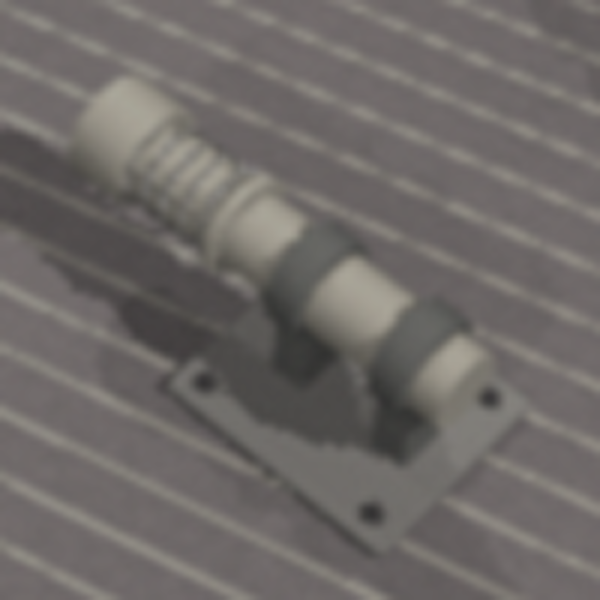

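```bash
python3 -m inch '[[0,0,-0.05,0,0,0,255],[0,0,-0.11,0,0,0,255],[0,0,-0.17,0,0,0,255],[0,0.03,-0.22,0,0,0.1,255],[-0.014,0.09,-0.238,0,0,0.25,255],[-0.014,0.15,-0.238,0,0,0.4,255],[-0.014,0.21,-0.238,0,0,0.579,255],[-0.014,0.27,-0.238,0,0,0.579,255],[-0.014,0.317,-0.238,0,0,0.579,255],[-0.014,0.317,-0.238,0,0,0.579,255],[-0.014,0.317,-0.238,0,0,0.579,255]]'
python3 - <<'E'
from h import *
s=sense();print(s["position"],s["eef_rot"],s["joints"],s["force"],s["width"])
cv2.imwrite("pics/w3.png",grab_frame("wrist"))
E
```

```text
clock: 5.08
position: [0.592, 0.0008, 0.2494]
eef_rot: [-3.12, 0.367, 0.001]
force: [0.6, 0.2, -1.9]
width: 0.0497
[0.59198208 0.00075657 0.24941893] [-3.11977443e+00  3.66737150e-01  1.28282641e-03] [-1.96582205e-01  4.56413358e-01  1.26442740e+00  2.73544806e-04
  1.42159282e+00  1.60820421e+00] [ 0.60716122  0.16552718 -1.86660264] 0.049684318899920595
```

View pics/w3.png

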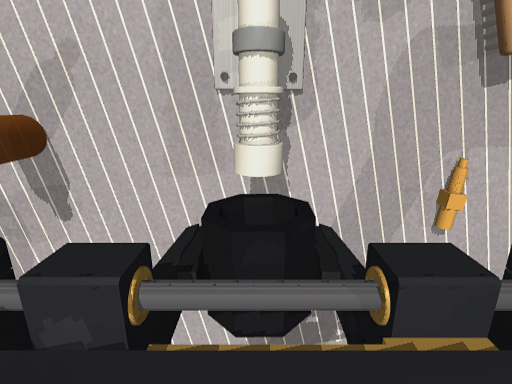

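The wrist view shows the collar at about (258,159), with its front edge near row 174. The bracket's front edge is near row 89, and the pipe is almost vertical in the image.

Run:
```python
from h import *
im=cv2.imread("pics/w3.png")
a=cv2.resize(im[0:190,205:315],None,fx=5,fy=5,interpolation=cv2.INTER_CUBIC)
cv2.imwrite("pics/a3.png",cv2.resize(im[0:100,205:315],None,fx=6,fy=6,interpolation=cv2.INTER_CUBIC))
cv2.imwrite("pics/a4.png",cv2.resize(im[85:185,205:315],None,fx=6,fy=6,interpolation=cv2.INTER_CUBIC))
```

```text
(no output)
```

View pics/a3.png

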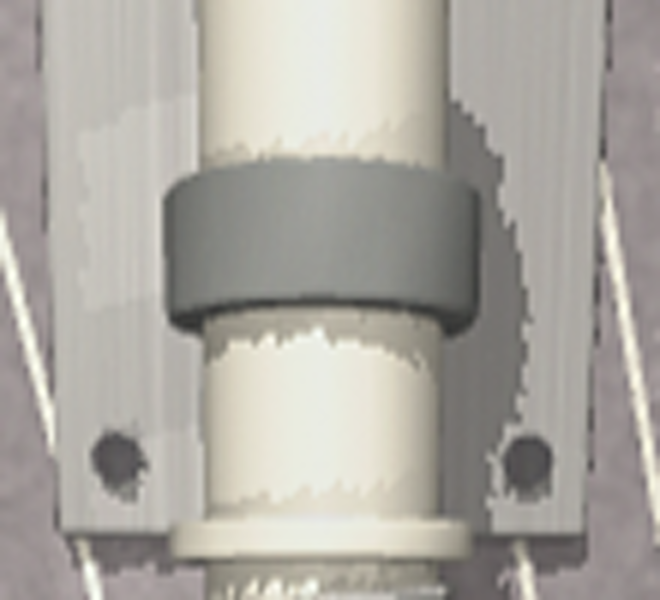

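View pics/a4.png

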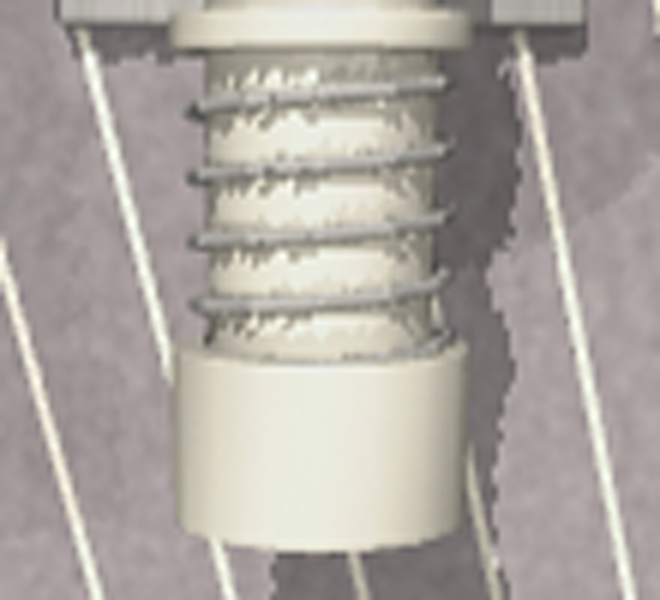

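Run:
```python
from h import *
s=sense();c=cam("wrist",s)
Rm=R.from_rotvec(s["eef_rot"]).as_matrix()
print("tool yaw",np.degrees(np.arctan2(Rm[1,0],Rm[0,0])), "xdir",Rm[:,0],"z",Rm[:,2])
P=[]
for x,y,o in((324,60,0),(324,470,0),(321,540,0),(320,440,85*6),(320,520,85*6)):
    P.append(ray(c,(205+x/6,(y+o)/6),.079))
P=np.array(P);print(P)
k=np.polyfit(P[:,0],P[:,1],1);print("axis yaw",np.degrees(np.arctan(k[0])),k)
print("pipe width",np.linalg.norm(ray(c,(205+208/6,470/6),.079)-ray(c,(205+440/6,470/6),.079)),
 "collar w",np.linalg.norm(ray(c,(205+176/6,85+440/6),.079)-ray(c,(205+464/6,85+440/6),.079)))
FL,FR=[ray(c,(205+u/6,v/6),.012) for u,v in((62,530),(586,535))]
BL,BR=[ray(c,(205+u/6,v/6),.012) for u,v in((44,60),(606,60))]
print("base",FL,FR,np.linalg.norm(FL-FR), "yaws",[np.degrees(np.arctan2(*(a-b)[:2][::-1])) for a,b in((BL,FL),(BR,FR))],np.degrees(np.arctan2(*(FL-FR)[:2][::-1]))-90)
print("front rim",ray(c,(205+320/6,85+549/6),.106), ray(c,(205+320/6,85+530/6),.079))
b=(FL+FR)/2;d=(BL-FL)+(BR-FR);d[2]=0;d/=np.linalg.norm(d)
print("base mid",b,"zone est",b+d*(.055-.140))
```

```text
tool yaw -13.35492077477491 xdir [ 9.72957783e-01 -2.30982440e-01 -5.14205962e-04] z [-4.48621313e-04  3.36459704e-04 -9.99999843e-01]
[[ 0.74602349 -0.03564638  0.079     ]
 [ 0.68644817 -0.02149573  0.079     ]
 [ 0.67565072 -0.01840391  0.079     ]
 [ 0.60676919 -0.00182018  0.079     ]
 [ 0.59223473  0.00164201  0.079     ]]
axis yaw -13.65732716495654 [-0.24298483  0.14557146]
pipe width 0.039244141211684444 collar w 0.05252199168819889
base [0.69273922 0.03260464 0.012     ] [ 0.66667123 -0.07270449  0.012     ] 0.10848757398087472 yaws [np.float64(-13.45903386600781), np.float64(-13.492784172890637)] -13.90339021437012
front rim [0.59335053 0.00136828 0.106     ] [0.59039092 0.00208122 0.079     ]
base mid [ 0.67970522 -0.02004992  0.012     ] zone est [ 5.97045476e-01 -2.41682936e-04  1.20000000e-02]
```

```bash
python3 -m inch '[[-0.055,-0.001,0,0,0,0.0035,255],[-0.055,-0.001,0.05,0,0,0.0035,255],[-0.055,-0.001,0.11,0,0,0.0035,255],[-0.055,-0.001,0.16,0,0,0.0035,255],[-0.055,-0.001,0.1876,0,0,0.0035,255],[-0.055,-0.001,0.1876,0,0,0.0035,255],[-0.055,-0.001,0.1876,0,0,0.0035,255],[-0.055,-0.001,0.1876,0,0,0.0035,255]]'
python3 - <<'E'
from h import *
F=[]
for i in range(4):
    s=sense();f=grab_frame("wrist");F.append(s["force"])
print(s["position"],s["eef_rot"],s["width"]);print(np.array(F))
Rm=R.from_rotvec(s["eef_rot"]).as_matrix();print("yaw",np.degrees(np.arctan2(Rm[1,0],Rm[0,0])),Rm[:,2])
d=np.array([np.cos(np.radians(-13.55)),np.sin(np.radians(-13.55))])
p=s["position"];e=p[:2]-[.592,.0016];print("along",e@d,"lat",e@[-d[1],d[0]])
cv2.imwrite("pics/w4.png",f);f2=grab_frame("scene")
cv2.imwrite("pics/s4.png",cv2.resize(f2[140:270,215:345],None,fx=4.5,fy=4.5,interpolation=cv2.INTER_CUBIC))
E
```

```text
clock: 6.12
position: [0.5397, 0.014, 0.0636]
eef_rot: [3.119, -0.372, 0.004]
force: [-0.0, -0.0, -1.6]
width: 0.0495
[0.53934046 0.01386675 0.06289196] [ 3.11936787e+00 -3.72430347e-01  2.09597005e-03] 0.049972013008801656
[[-0.02322634 -0.03037901 -1.60797489]
 [-0.43991378 -0.2162287  -1.9025017 ]
 [ 0.11570184 -0.46124942 -2.05999561]
 [-0.60177338  0.55404969 -1.30409415]]
yaw -13.61696327592086 [ 1.31665854e-03 -2.27682511e-04 -9.99999107e-01]
along -0.054067831502150505 lat -0.00041248653704289637
```

View pics/w4.png

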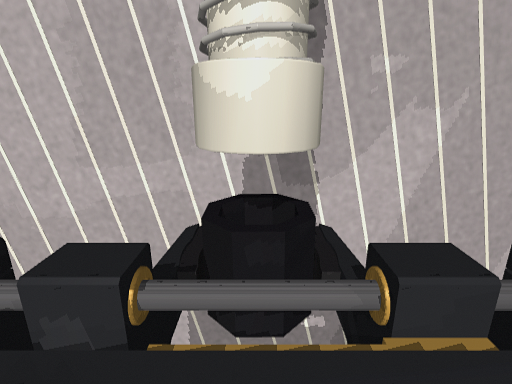

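View pics/s4.png

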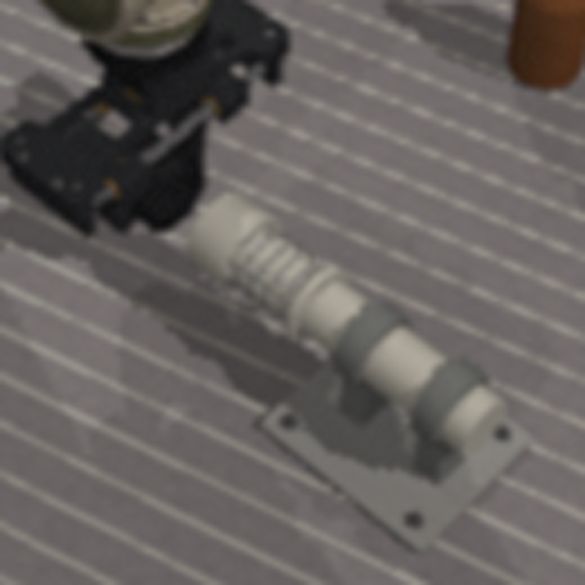

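Run:
```python
from h import *
im=cv2.imread("pics/w4.png").astype(int)
g=im.sum(2)/3
for v in (100,120,135):
    r=(im[v,:,2]-im[v,:,0]); print(v,[int(x) for x in np.where(np.abs(np.diff(g[v,180:335]))>25)[0]+180])
print([int(x) for x in g[140:160,258]],[int(x) for x in g[186:204,258]])
for v in (215,250): print(v,[int(x) for x in g[v,198:208]],[int(x) for x in g[v,308:320]])
s=sense();c=cam("wrist",s);Rm=R.from_rotvec(s["eef_rot"]).as_matrix()
T=lambda p:Rm.T@(p-s["position"])
for v in(152,153,154): print("collar front tool",T(ray(c,(258.5,v),.106)))
z=s["position"][2]+.0172+.025
for v in (194,195): print("nut front far bottom/top",T(ray(c,(258.5,v),z)),T(ray(c,(258.5,v),z-.05)))
for v in(110,135):print(T(ray(c,(194,v),.079)),T(ray(c,(323,v),.079)))
```

```text
100 [192]
120 [193]
135 [194]
[216, 216, 216, 216, 216, 215, 215, 215, 215, 215, 215, 215, 213, 187, 124, 95, 104, 115, 114, 114] [114, 114, 114, 114, 112, 111, 112, 98, 27, 9, 8, 15, 20, 21, 20, 19, 19, 17]
215 [225, 230, 152, 156, 108, 20, 17, 19, 18, 19] [17, 19, 20, 19, 16, 15, 52, 149, 164, 155, 151, 164]
250 [26, 25, 24, 16, 13, 16, 23, 24, 21, 23] [19, 20, 20, 21, 19, 21, 18, 18, 19, 24, 27, 27]
collar front tool [ 0.05628548 -0.00030596 -0.04345645]
collar front tool [ 0.05593387 -0.00030617 -0.04345666]
collar front tool [ 0.05558157 -0.00030639 -0.04345688]
nut front far bottom/top [ 0.04050657 -0.00031479 -0.04217537] [ 0.02496415 -0.00029978  0.00781519]
nut front far bottom/top [ 0.0401197  -0.00031502 -0.04217561] [ 0.02438908 -0.00030012  0.00781484]
[ 0.06994889 -0.02772678 -0.01644659] [ 0.06991756  0.02716409 -0.01644971]
[ 0.05943889 -0.02838533 -0.01645294] [ 0.05940423  0.02781036 -0.01645613]
```

```bash
python3 -m inch '[[0.01,0,0.0005,0,0,0,255],[0.018,0,0.0005,0,0,0,255],[0.024,0,0.0005,0,0,0,255],[0.024,0,0.0005,0,0,0,255],[0.024,0,0.0005,0,0,0,255]]'; python3 -m inch '[[0.001,0,0,0,0,0,255],[0.002,0,0,0,0,0,255],[0.003,0,0,0,0,0,255],[0.003,0,0,0,0,0,255]]';python3 -m inch '[[0.001,0,0,0,0,0,255],[0.002,0,0,0,0,0,255],[0.003,0,0,0,0,0,255],[0.003,0,0,0,0,0,255]]'
```

```text
clock: 7.0
position: [0.5622, 0.0083, 0.0615]
eef_rot: [-3.119, 0.373, 0.001]
force: [0.1, 0.0, -1.1]
width: 0.0496
clock: 7.5
position: [0.5653, 0.0075, 0.0616]
eef_rot: [-3.119, 0.372, -0.0]
force: [0.0, -1.3, -0.9]
width: 0.0501
clock: 8.0
position: [0.5683, 0.0068, 0.0616]
eef_rot: [-3.119, 0.373, -0.0]
force: [0.8, 0.1, -1.2]
width: 0.0497
```

```bash
python3 -m inch '[[0.001,0,0,0,0,0,255],[0.002,0,0,0,0,0,255],[0.003,0,0,0,0,0,255],[0.003,0,0,0,0,0,255]]';python3 - <<'E'
from h import *
F=[]
for i in range(6):
    s=sense();f=grab_frame("wrist");F.append(s["force"])
print(s["position"],np.mean(F,0)); cv2.imwrite("pics/w5.png",f)
E
```

```text
clock: 8.5
position: [0.5709, 0.0061, 0.0615]
eef_rot: [-3.119, 0.373, 0.001]
force: [-2.3, -0.4, 0.0]
width: 0.0496
[0.5709758  0.00613691 0.06155458] [-1.99687042  0.33803192 -0.83635085]
```

View pics/w5.png

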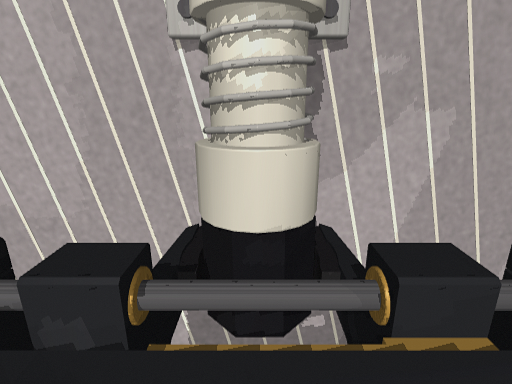

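Contact is felt: about 2 N, with the collar compressed roughly 2.4 mm. In the picture the collar (198–319, mid 258.5) is centred on the nut. I'll keep pressing in small steps.

```bash
python3 -m inch '[[0.001,0,0,0,0,0,255],[0.002,0,0,0,0,0,255],[0.003,0,0,0,0,0,255],[0.004,0,0,0,0,0,255],[0.005,0,0,0,0,0,255],[0.005,0,0,0,0,0,255]]';python3 - <<'E'
from h import *
F=[];P=[]
for i in range(8):
    s=sense();f=grab_frame("wrist");F.append(s["force"]);P.append(s["position"])
print(P[0],P[-1],np.mean(F,0),np.std(F,0),s["eef_rot"],s["width"],s["moment"])
E
```

```text
clock: 9.55
position: [0.5756, 0.005, 0.0615]
eef_rot: [-3.119, 0.373, 0.002]
force: [-6.1, 0.9, 1.2]
width: 0.0495
[0.57564247 0.00500656 0.06152457] [0.57559275 0.00502973 0.06151991] [-5.65005751  1.26040111  0.54569455] [0.25797476 0.37284196 0.37742267] [-3.11932675e+00  3.72453676e-01  1.81846626e-03] 0.049616840948746986 [ 0.21422723  0.85494019 -0.15532686]
```

```bash
python3 -m inch '[[0.001,0,0,0,0,0,255],[0.002,0,0,0,0,0,255],[0.003,0,0,0,0,0,255],[0.004,0,0,0,0,0,255],[0.005,0,0,0,0,0,255],[0.0057,0,0,0,0,0,255],[0.0057,0,0,0,0,0,255]]';python3 - <<'E'
from h import *
F=[];P=[]
for i in range(10):
    s=sense();f=grab_frame("wrist");F.append(s["force"]);P.append(s["position"])
print(P[0],P[-1],np.mean(F,0),np.std(F,0),s["eef_rot"],s["width"],s["moment"])
d=np.radians(-13.55);print("along",-np.mean(F,0)[:2]@[np.cos(d),np.sin(d)],"lat",np.mean(F,0)[:2]@[-np.sin(d),np.cos(d)])
cv2.imwrite("pics/w6.png",f);f2=grab_frame("scene")
cv2.imwrite("pics/s6.png",cv2.resize(f2[140:270,215:345],None,fx=4.5,fy=4.5,interpolation=cv2.INTER_CUBIC))
E
```

```text
clock: 10.82
position: [0.5805, 0.0038, 0.0615]
eef_rot: [-3.119, 0.373, 0.005]
force: [-9.6, 1.4, 4.4]
width: 0.0495
[0.58047415 0.00384807 0.06145706] [0.58043669 0.00388919 0.06144699] [-9.47967151  1.89398455  3.20236512] [0.55599124 0.58611787 0.55486013] [-3.11919436  0.37251339  0.00486255] 0.0495895368063458 [ 0.23886645  1.44007919 -0.25535239]
along 9.659561620495118 lat -0.3797614653975103
```

View pics/w6.png

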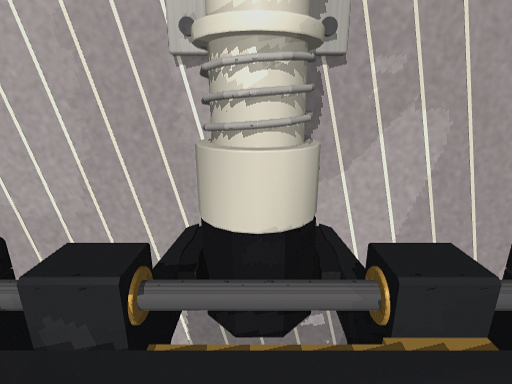

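View pics/s6.png

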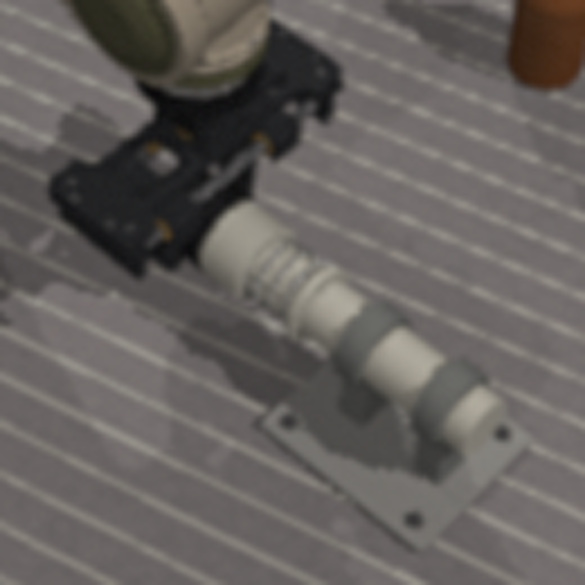

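```bash
python3 -m inch '[[0.0004,0,-0.0005,0,0,0,255],[0.0004,0,-0.0005,0,0,0,255],[0.0004,0,-0.0005,0,0,0,255]]';python3 - <<'E'
from h import *
F=[];P=[]
for i in range(8):
    s=sense();f=grab_frame("wrist");F.append(s["force"]);P.append(s["position"])
Rm=R.from_rotvec(s["eef_rot"]).as_matrix();print("xdir",Rm[:,0],"yaw",np.degrees(np.arctan2(Rm[1,0],Rm[0,0])))
print(P[0],P[-1],np.mean(F,0),s["width"],s["moment"])
d=np.radians(-13.55);print("along",-np.mean(F,0)[:2]@[np.cos(d),np.sin(d)])
e=s["position"][:2]-[.592,.0016];print("lat",e@[-np.sin(d),np.cos(d)])
E
```

```text
clock: 11.75
position: [0.5806, 0.0038, 0.0616]
eef_rot: [-3.119, 0.373, 0.006]
force: [-9.7, 2.5, 0.1]
width: 0.0497
xdir [ 0.97183263 -0.23563833 -0.00398863] yaw -13.629363698917395
[0.58055201 0.0038348  0.06158295] [0.58055347 0.00381227 0.06156412] [-9.73478348  2.27787065  0.89236327] 0.04988921554550014 [ 0.25336853  1.4117208  -0.26908696]
along 9.997514905928933
lat -0.0005311579137319117
```

```bash
python3 -m inch '[[0.0002,0,-0.0005,0,0,0,255],[0.0002,0,-0.0005,0,0,0,255],[0.0002,0,-0.0005,0,0,0,255],[0.0002,0,-0.0005,0,0,0,255]]';python3 - <<'E'
from h import *
F=[];P=[]
for i in range(12):
    s=sense();f=grab_frame("wrist");F.append(s["force"]);P.append(s["position"])
print(P[0],P[-1],np.mean(F,0),s["width"],s["clock"])
d=np.radians(-13.55);print("along",-np.mean(F,0)[:2]@[np.cos(d),np.sin(d)])
cv2.imwrite("pics/w7.png",f);cv2.imwrite("pics/t7.png",grab_frame("top"))
E
```

```text
clock: 12.65
position: [0.5805, 0.0038, 0.0617]
eef_rot: [-3.119, 0.373, 0.008]
force: [-9.2, 2.5, -0.9]
width: 0.0499
[0.58048756 0.00383851 0.06170716] [0.5804756  0.00386652 0.0616955 ] [-9.54994014  2.05203157 -1.58856022] 0.04991037418558108 13.2
along 9.764903819105148
```

View pics/w7.png

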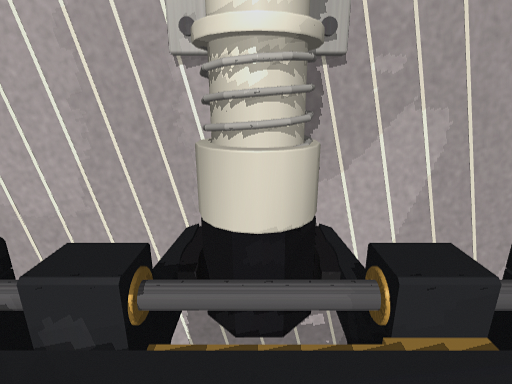

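View pics/t7.png

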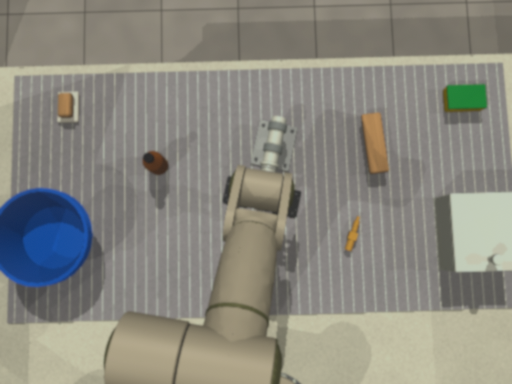

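The last views show the collar (198–319) against the nut and still centred. The bottle (155,162), spindle (352,235) and brush (374,142) haven't moved. The push is steady, so I'm handing in.

```bash
python3 -c "
from rig import *
print(finish_job())"
```

```text
the job is handed in; nothing more can be done
None
```

The arm is holding the nut in the air and pushing it straight back on the collar with about 9.8 N (average of 12 readings), so you can fasten it. I handed the job in at about 13.3 s; no verdict was reported.

- **Grip:** I took the nut across its upright flats. The gripper reads 49.9 mm open, which matches the 50 mm nut.
- **Feeling for the collar:** First contact came about 31 mm beyond where I stopped in front of it. I then pressed in small steps, and the collar is now about 12 mm into its 25 mm travel.
- **Sideways centring:** The nut is within about 0.5 mm of the pipe axis by my measurements. The camera calibration is only good to about 2 mm.
- **Height and squareness:** The nut's calculated height is right for the pipe axis. The tool is turned 0.1° from the pipe and was pitched about 0.25°. That pitch rose slightly under load, probably to about 0.3°, and I left it.
- **Sideways friction:** As the push built up, an upward force of about 5 N appeared on the nut. Raising the commanded height 1 mm removed it, and only the nut's weight remains.
- **Other objects:** The last overhead picture shows the bottle, brush and spindle where they started.

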